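# Back off the tension knob and open the pressure arm of a wire drive unit

## Task

The welding wire drive unit on the bench needs its feed roll changed, so take the pressure off and open it, with a light touch of the fingertips only: pick up and pinch nothing. Roll a fingertip across the knurled rim of the black tension knob to back it off two full turns (counterclockwise from above, and fewer than three), so that its cup clears the lip of the fork; then push the knob forward, towards the robot, so that its stud folds down out of the fork, and then push the thumb lever of the pressure arm over to the right until the arm stands fully open. Do not lift, tip or push the drive unit out of its place, and leave the tools and small parts round it where they lie.

Things in the scene. Friction and masses are not known exactly. Their poses are not given: they have to be found in the camera images.
- wire_feeder: drive unit, 4.5 kg, loose on the bench: grey base plate 205 x 250 mm with upright aluminium drive plate, black gearbox and motor behind it. Origin on the bench, 70 mm behind the base's front edge, midway along it; -x is its front (to the robot), +y its left, z up. Frame of all mm below. Drive plate: x = 0 to 12, y -105 to 105, top z = 98; base, plate and motor are no higher
- knob_centre (a point): centre of the black knurled tension knob's rim, on its upright axis; starts at x = -46, y = 45, z = 128. Rim 42 mm across 20 straight ridges, 24 mm high (12 above, 12 below this point), free all round. Below it a steel cup (20 mm across) sits in the arm's fork (top z = 104, lip z = 111). Rises 4.5 mm a turn, and goes along when the stud folds. The stud's end stands above it, up to z = 156
- tension_knob (a joint): turn of the knob on its stud, rad, growing counterclockwise seen from above (loosening); 0 to 0.5 at the start, two full turns are 12.57 more. Turns with 0.025 N m (1.2 N at the rim). A bright steel pin head, 6 mm, at the edge of its top face is the index mark. For the first turn the fork's lip holds the cup, up to two it still rubs
- tension_stud (a joint): fold of the knob's stud, rad: 0 upright in the fork, growing as the knob goes to the front (-x of the unit), 1.25 folded on its stop. Pushed at the knob it needs about 1 N. Past 0.5 it falls to the stop by itself
- stud_pivot (a point): pivot of the stud at x = -46, y = 45, z = 30, axis along y of the unit; the folded knob lies about 95 mm in front of it
- pressure_arm_link (a joint): opening of the pressure arm, rad: 0 closed on the feed roll, 1.75 open on its stop. The fork end, 114 mm left of the hinge, swings up and over to the right. Helped by a light spring: past about 1.3 it goes on to its stop by itself and stays. The fork cannot pass the knob's cup while the stud stands
- pressure_hinge (a point): hinge of the pressure arm at x = -12, y = -55, z = 90, axis along x of the unit; closed, the arm's top is at z = 104
- lever_tip (a point): upper end of the arm's thumb lever, a flat dark steel tab 22 mm wide along x and 7 mm thick that stands up from the hinge, leaning 18 degrees to the left; starts at x = -12, y = -30, z = 167. Its left face pushed to the right (-y) with about 1 N opens the arm; at 1.3 rad this end has come down to z = 135
- spare_roll: bystander: spare feed roll, a steel ring 36 mm across and 14 mm high lying on the bench to the right of the unit
- pliers: bystander: blue-handled pliers, left of the unit
- spanner_2: bystander: open-ended spanner 157 mm long, right of the unit
- nut_1: bystander: steel nut 19 mm across, right of the unit
- hex_bolt_2: bystander: steel bolt 44 mm long, right of the unit
- spanner_1: bystander: open-ended spanner 199 mm long, to the left behind the unit
- spring_cup: the steel cup under the knob, with the knob on it; origin on the stud's axis at the cup's underside, 24 mm below knob_centre

How it is judged:
By the outcome, as a careful person would: the job done as asked, in the order asked, and still so for the second after the job is handed in, with the robot touching nothing.
It also fails if it takes over 64 s, if anything falls off the work surface, if the arm or the gripper's body presses on something with over 40 N, if the wrist force passes 120 N, or if a joint passes its speed limit or range.

## Robot

A 6-joint arm with a two-finger parallel gripper is mounted at the origin on a cart in front of the work surface, level with it; the furniture and walls round the work are solid. World frame = base frame: x ahead of the robot, y to its left, z up, the work surface at z = 0. Lengths are in m, angles in rad, forces in N, time in s.
With the tool pointing down it reaches from about 0.325 to 0.875 m from the base axis. Payload 4.4 kg.
Tool frame: the origin (TCP) lies on the centre line of the jaws, within the pads' length; the fingertips stand 22 mm ahead of it and the grasp point (between the pads) lies 3 mm ahead of it; z points along the fingers, y is the line along which they close (so a half turn about z gives the same grasp; the last joint's range is limited). The gripper opens to 85 mm and grips with 20 to 120 N. Pads are 22 mm wide; open, the fingers measure 114 mm over their backs; the gripper's body (76 mm by 85 mm) begins 54 mm behind the grasp point. The pads swing forward as they close: fully open they stand 13 mm farther back than shut.
Start: joints at [-1.329, 0.207, 1.542, -0, 1.393, -0.15], TCP at [0.22, -0.531, 0.253] pointing down, gripper open.
Joint ranges: [-2.73, 2.73], [-0.86, 2.22], [0.23, 2.46], [-1.11, 4.25], [0.08, 2.63], [-2.82, 2.82]. Speed limits (rad/s): [2.79, 2.79, 3.14, 3.14, 3.14, 3.14].

## Interface

Orientations are given as a unit quaternion [w, x, y, z].
In Python, from cell import * gives the robot as it stands.
- The arm moves only by the tool play_rows, never from a script. Its argument "moves" is a list of rows, each a list of 7 numbers: the turn, a rotation vector about the tool's x, y, z in shares of pi/2 rad (1.0 is pi/2 rad), then the shift along the tool's x, y, z in normalised numbers (1 is 50 cm), then the opening, from 0 (shut) to 1 (fully open). In form: [[rx, ry, rz, tx, ty, tz, hand], ...]. A call has 1 to 12 rows; each row is the pose to reach, as a shift and turn from the pose commanded when the call began, along the tool's axes at that moment; what a row does not reach only later rows make up. A row lasts 1/10 s, in which the tool goes at most 50 mm and 8.59 degrees, less where a joint would pass 70% of its speed; a pose out of reach is approached as far as the arm can. A call with a gripper value outside its range is refused whole. The fingers move at their own pace and stop on an object; the grip force is fixed at half the most. Time passes only in rows, so rows that repeat a pose let the fingers close. It gives the time, the measured TCP pose, the force, the opening and the grip force at its end, in the units of the state.
- observe(): the state, without advancing time (a new reading comes with each control period).
- capture(name): name is "scene" or "side" or "wrist"; returns the picture (480x640x3 uint8, red, green, blue); there is no depth.
- camera_params(name): a dict with "K" (3x3 intrinsics, pixels), "extrinsics" (4x4, takes a point from camera to world coordinates). Camera axes: x right, y down, z forward; pixel columns grow to the right and rows downward; lengths in m; the calibration is good to about 2 mm. A picture is of the moment at which its call begins: read the wrist's pose just before it. camera_params takes no time and is no camera call; for the wrist camera it gives the pose at the moment of the call.
- job_done(): hands the job in; it is judged then, once.
The state is a dict: "t": time; "joints": joint angles; "qd": joint speeds; "tau": joint torques, N m; "tool_pos": TCP position; "tcp_rot": TCP orientation; "wrist_force": force on the tool from outside, world axes, zero at the start; "wrist_torque": the same for the moment, N m; "finger_gap": finger opening in m; "grip_force": force on a finger pad.
Only numpy, scipy, OpenCV 4.12 (cv2) and the standard library are available. Lean on these libraries where they do the work, as an engineer would, in place of code of your own. Each camera call takes 0.05 s, during which the arm holds its last target. There are 200 camera calls.

## Working session

There is one attempt and no reset: what is moved stays moved. The work goes in short steps, Python scripts to look and compute and a tool call to move; the robot and the scene stay as the last step left them, time stands still between calls to the robot, and variables do not carry over. Pictures are saved under pics/ and viewed, at most 10 in all, crops included, and the job is handed in when it is done.

Besides the shell and the picture viewer there is one more tool, called after ">>>" as name(argument=value, ...), one argument or row to a line, values as JSON. play_rows: Moves the arm, as the interface text tells. Its arguments: {"type":"object","properties":{"moves":{"type":"array","items":{"type":"array","items":{"type":"number"}}}},"required":["moves"]}

```bash
mkdir -p pics; ls
python3 - <<'E'
from cell import *
import cv2,numpy as np
np.set_printoptions(precision=4,suppress=True)
for n in("scene","side"):
    cv2.imwrite(f"pics/{n}0.png",capture(n)[:,:,::-1]); p=camera_params(n); print(n,p["K"],p["extrinsics"])
p=camera_params("wrist");print(p)
print(observe())
E
```

```text
pics
scene [[480.1278   0.     316.8666]
 [  0.     480.1278 237.6702]
 [  0.       0.       1.    ]] [[-0.8563 -0.3766  0.3535  0.202 ]
 [-0.5165  0.6156 -0.5952  0.6464]
 [ 0.0065 -0.6923 -0.7216  0.8768]
 [ 0.      0.      0.      1.    ]]
side [[452.1645   0.     326.8215]
 [  0.     452.1645 239.2229]
 [  0.       0.       1.    ]] [[ 0.9994  0.0323 -0.0108  0.5931]
 [ 0.029  -0.6426  0.7657 -0.8954]
 [ 0.0178 -0.7655 -0.6432  0.8684]
 [ 0.      0.      0.      1.    ]]
{'K': array([[338.5872,   0.    , 318.0444],
       [  0.    , 338.5872, 240.783 ],
       [  0.    ,   0.    ,   1.    ]]), 'extrinsics': array([[ 0.3823, -0.8861, -0.2622,  0.287 ],
       [-0.924 , -0.3672, -0.1062, -0.5035],
       [-0.0022,  0.2829, -0.9592,  0.3728],
       [ 0.    ,  0.    ,  0.    ,  1.    ]])}
{'t': 0.1, 'joints': array([-1.3285,  0.2074,  1.5428,  0.    ,  1.3935, -0.1505]), 'qd': array([-0.0007, -0.0033, -0.0023,  0.0011,  0.0013,  0.    ]), 'tau': array([ -0.0009, -38.4098, -29.2549,  -0.0002,   0.0049,  -0.    ]), 'tool_pos': array([ 0.2199, -0.5306,  0.2522]), 'tcp_rot': array([-0.001 ,  0.9808,  0.1951, -0.    ]), 'wrist_force': array([-0.6072,  0.3581, -0.2498]), 'wrist_torque': array([ 0.0112, -0.0215,  0.0311]), 'grip_force': 0.0, 'finger_gap': 0.08511591876827823}
```

View pics/scene0.png

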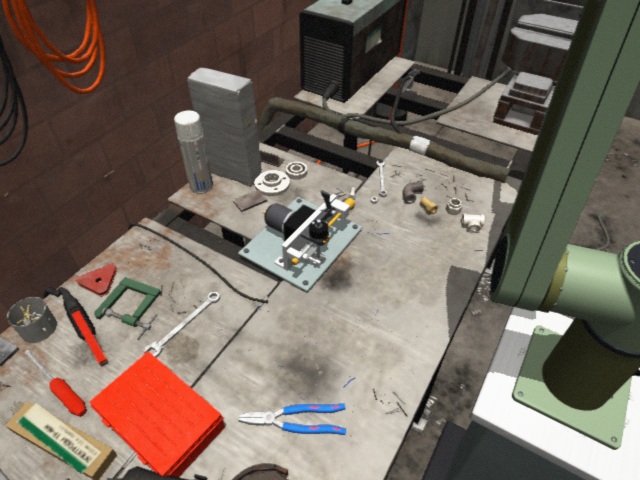

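View pics/side0.png

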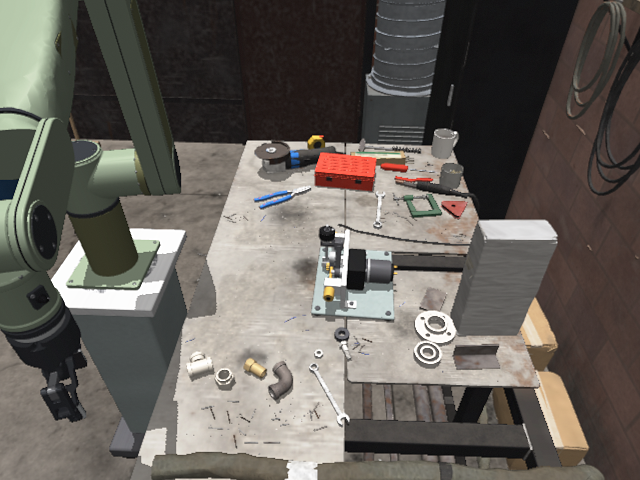

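The scene view shows the unit at about (300,240) px and its knob at about (319,232). In the side view the unit is at about (355,280) and the knob at about (327,233). I'll enlarge both.

Run:
```python
import cv2,numpy as np
a=cv2.imread("pics/scene0.png")[180:300,230:370]; b=cv2.imread("pics/side0.png")[215:335,285:425]
f=lambda c:cv2.resize(c,None,fx=5,fy=5,interpolation=cv2.INTER_CUBIC)[:, :]
cv2.imwrite("pics/c1.png",f(a));cv2.imwrite("pics/c2.png",f(b))
```

```text
(no output)
```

View pics/c1.png

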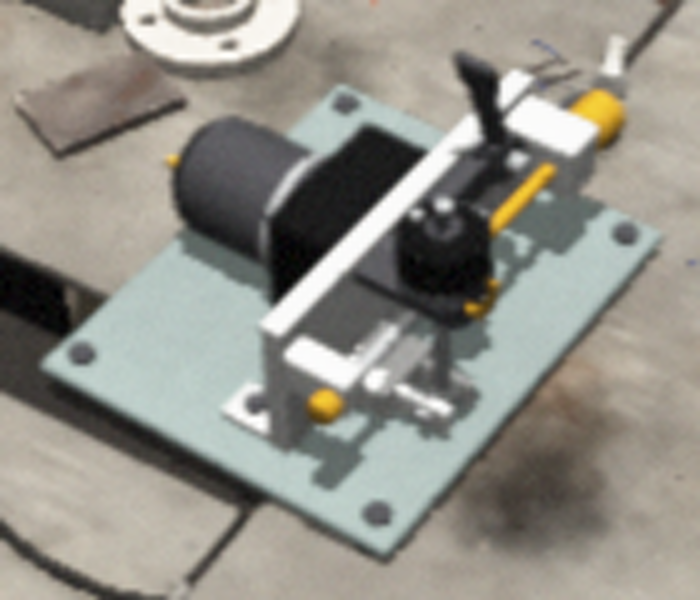

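View pics/c2.png

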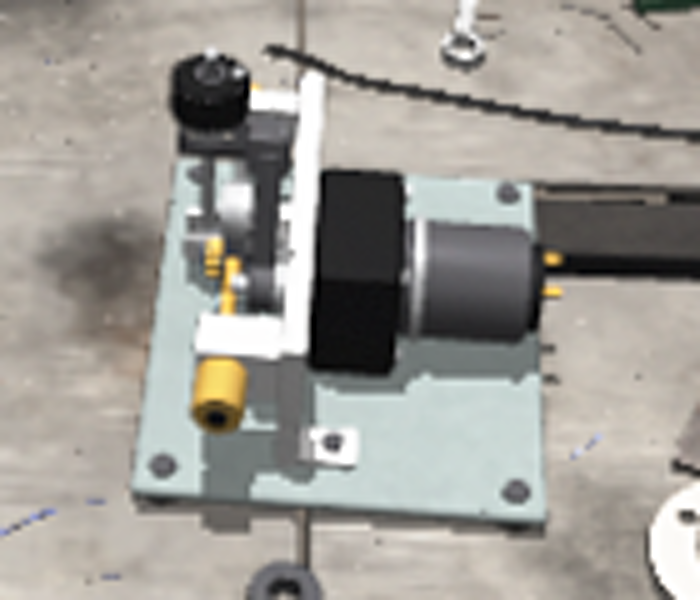

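```bash
cat > h.py <<'E'
from cell import *
import cv2,numpy as np
from scipy.spatial.transform import Rotation as R
from scipy.optimize import least_squares
np.set_printoptions(precision=4,suppress=True)
def proj(n,P,p=None):
    p=p or camera_params(n);E=p["extrinsics"];c=(np.atleast_2d(P)-E[:3,3])@E[:3,:3]
    u=c@p["K"].T; return u[:,:2]/u[:,2:]
def W(q,P):
    c,s=np.cos(q[2]),np.sin(q[2]);P=np.atleast_2d(P)*1.
    return np.c_[q[0]+c*P[:,0]-s*P[:,1],q[1]+s*P[:,0]+c*P[:,1],P[:,2]]
E
python3 - <<'E'
from h import *
fl,fr,bl,br=(-.07,.125),(-.07,-.125),(.135,.125),(.135,-.125)
sc=[(bl,43,365),(fl,385,555),(fr,662,238),(br,335,87)]; sd=[(fr,135,492),(br,545,515),(bl,533,182)]
def f(q):
    r=[]
    for n,L,o in(("scene",sc,(230,180)),("side",sd,(285,215))):
        P=W(q,[[*a[0],q[3]] for a in L]); m=np.array([[o[0]+a[1]/5,o[1]+a[2]/5] for a in L])
        r.append(proj(n,P)-m)
    return np.vstack(r).ravel()
s=least_squares(f,[.6,0,0,.01]);print(s.x);print(s.fun.reshape(-1,2))
K=[[-.046,.045,.14],[-.046,.045,.156],[-.012,-.03,.167],[0,.105,.098]]
for n,o in(("scene",(230,180)),("side",(285,215))):print((proj(n,W(s.x,K))-o)*5)
print(W(s.x,K+[[0,0,0]]))
E
```

```text
[ 0.6226 -0.0397 -0.045   0.0118]
[[-1.6657  0.4982]
 [-0.1358  0.3677]
 [-0.1156 -1.0699]
 [-0.1995 -0.6705]
 [-1.3947 -0.0345]
 [ 0.1775  1.1219]
 [-0.9078  0.0345]]
[[440.4747 230.4383]
 [440.7862 204.068 ]
 [470.1403  60.9652]
 [277.4745 336.3603]]
[[206.8658  76.3592]
 [207.4059  51.8695]
 [266.874  134.6498]
 [298.0335  72.5689]]
[[ 0.5787  0.0074  0.14  ]
 [ 0.5787  0.0074  0.156 ]
 [ 0.6093 -0.0691  0.167 ]
 [ 0.6273  0.0652  0.098 ]
 [ 0.6226 -0.0397  0.    ]]
```

```bash
cat >> h.py <<'E'
Q0=np.array([.6236,-.0397,-.045])
Rt=R.from_matrix(np.array([[np.cos(-.045),np.sin(-.045),0],[np.sin(-.045),-np.cos(-.045),0],[0,0,-1]]))
def rel(targets,Rg=Rt,unit=True):
    "targets in unit frame (m) -> tool-frame rows from present pose"
    o=observe();q=o["tcp_rot"];Rc=R.from_quat([q[1],q[2],q[3],q[0]])
    for t in targets:
        w=W(Q0,t)[0] if unit else np.array(t)
        print((Rc.inv()*Rg).as_rotvec(),Rc.inv().apply(w-o["tool_pos"]),"world",w)
E
python3 - <<'E'
from h import *
rel([[-.105,.06,.25],[-.105,.06,.144]]); print(R.from_quat([.9808,.1951,0,-.001]).as_matrix())
E
```

```text
[-0.0021  0.0001  0.4378] [ 0.4912 -0.3978  0.0032] world [0.5214 0.025  0.25  ]
[-0.0021  0.0001  0.4378] [ 0.4911 -0.3976  0.1092] world [0.5214 0.025  0.144 ]
[[ 0.9239  0.3827 -0.0004]
 [ 0.3827 -0.9239  0.002 ]
 [ 0.0004 -0.002  -1.    ]]
```

The rows are not in the units I measure in: shifts go in shares of 50 cm and turns go in shares of pi/2 rad. I convert before sending: 0.491 m / 0.5 = 0.982, -0.398 m / 0.5 = -0.796, 0.438 rad / 1.5708 = 0.2788.

>>> play_rows(
  moves=[
    [0, 0, 0.2788, 0.982, -0.796, 0.006, 0],
    [0, 0, 0.2788, 0.982, -0.796, 0.006, 0],
    [0, 0, 0.2788, 0.982, -0.796, 0.006, 0],
    [0, 0, 0.2788, 0.982, -0.796, 0.006, 0],
    [0, 0, 0.2788, 0.982, -0.796, 0.006, 0],
    [0, 0, 0.2788, 0.982, -0.796, 0.006, 0],
    [0, 0, 0.2788, 0.982, -0.796, 0.006, 0],
    [0, 0, 0.2788, 0.982, -0.796, 0.006, 0],
    [0, 0, 0.2788, 0.982, -0.796, 0.006, 0],
    [0, 0, 0.2788, 0.982, -0.796, 0.006, 0],
    [0, 0, 0.2788, 0.982, -0.796, 0.006, 0],
    [0, 0, 0.2788, 0.982, -0.796, 0.006, 0],
  ],
)

```text
t: 1.3
tool_pos: [0.5063, -0.0018, 0.2501]
tcp_rot: [0.0, 1.0, -0.022, -0.0]
wrist_force: [0.9, 0.5, 0.1]
finger_gap: 0.0001
grip_force: 0.0
```

Run:
```python
from h import *
rel([[-.105,.06,.25],[-.105,.06,.146]]); o=observe();print(o["t"],o["tool_pos"],o["wrist_force"],o["finger_gap"])
```

```text
[0.0002 0.0003 0.    ] [ 0.0139 -0.0274  0.0001] world [0.5214 0.025  0.25  ]
[0.0002 0.0003 0.    ] [ 0.0139 -0.0275  0.1041] world [0.5214 0.025  0.146 ]
1.3 [ 0.5063 -0.0018  0.2501] [0.9485 0.5435 0.0707] 5.453870561943713e-05
```

In the tool's units: 0.104 m / 0.5 = 0.208, 0.07 m / 0.5 = 0.14.

>>> play_rows(
  moves=[
    [0, 0, 0, 0.028, -0.054, 0.06, 0],
    [0, 0, 0, 0.028, -0.054, 0.14, 0],
    [0, 0, 0, 0.028, -0.054, 0.208, 0],
    [0, 0, 0, 0.028, -0.054, 0.208, 0],
  ],
)

```text
t: 1.7
tool_pos: [0.5161, 0.0235, 0.1406]
tcp_rot: [-0.001, 1.0, -0.022, -0.007]
wrist_force: [-0.5, 0.1, 0.5]
finger_gap: -0.0002
grip_force: 0.0
```

Run:
```python
from h import *
a=capture("side")[200:290,290:390];b=capture("wrist")
cv2.imwrite("pics/j1.png",np.hstack([cv2.resize(a,(444,400),interpolation=cv2.INTER_CUBIC),b[40:440,130:486]])[:,:,::-1])
o=observe();print(o["tool_pos"],o["wrist_force"])
T=o["tool_pos"]
print((proj("side",np.array([T-[0,0,.022],T-[0,0,.035]]))-[290,200])*4.44,proj("side",W(Q0,[[-.046,.045,.116],[-.067,.045,.128]]))*4.44-np.array([290,200])*4.44)
```

```text
[0.5207 0.0224 0.1461] [ 0.0797 -0.5387 -0.2207]
[[ 63.3876 136.181 ]
 [ 63.7004 153.2289]] [[162.4881 166.4008]
 [126.8727 148.3648]]
```

View pics/j1.png

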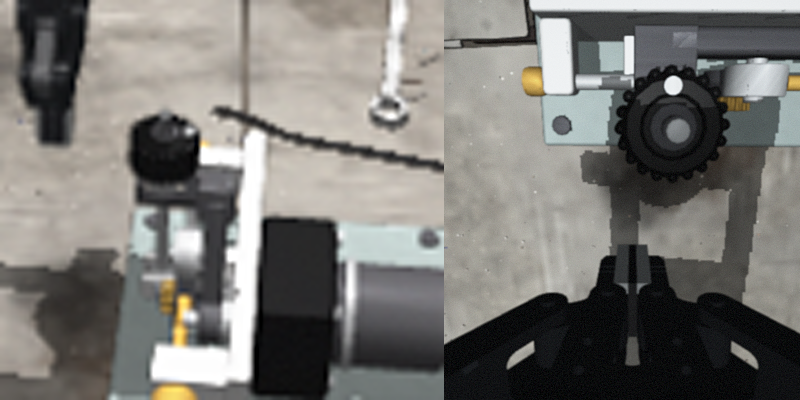

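The wrist view shows the knob top at about (358,165) px, with the stud end at (364,170) and the pin at (359,125). The closed fingertip is about 14 mm wide at the tip. The side view agrees that the tip is 22 mm ahead of the TCP.

```bash
cat >> h.py <<'E'
def ray(n,px,z,p=None):
    p=p or camera_params(n);E=p["extrinsics"];d=E[:3,:3]@np.linalg.solve(p["K"],[*px,1.])
    return E[:3,3]+d*(z-E[2,3])/d[2]
E
python3 - <<'E'
from h import *
print(observe()["tool_pos"])
for px,z in(((358,165),.14),((364,170),.156),((359,125),.141),((303,165),.14),((413,165),.14)):print(ray("wrist",px,z))
print(W(Q0,[-.046,.045,.14]))
for x in (-.012,.012): print(proj("wrist",observe()["tool_pos"]+np.array([0,x,-.022])))
E
```

```text
[0.5207 0.0224 0.1461]
[0.5839 0.0047 0.14  ]
[0.5835 0.0046 0.156 ]
[0.5977 0.0043 0.141 ]
[0.5848 0.0248 0.14  ]
[ 0.583  -0.0154  0.14  ]
[[0.5797 0.0073 0.14  ]]
[[343.4839 302.3822]]
[[291.8485 304.5255]]
```

In the tool's units: 0.03 m / 0.5 = 0.06, 0.01 m / 0.5 = 0.02.

>>> play_rows(
  moves=[
    [0, 0, 0, 0.03, 0.02, -0.008, 0],
    [0, 0, 0, 0.058, 0.02, -0.008, 0],
    [0, 0, 0, 0.06, 0.02, -0.008, 0],
    [0, 0, 0, 0.06, 0.02, -0.008, 0],
  ],
)

```text
t: 2.2
tool_pos: [0.5502, 0.0101, 0.1533]
tcp_rot: [0.001, 1.0, -0.023, -0.001]
wrist_force: [-8.0, -1.2, 5.0]
finger_gap: 0.0002
grip_force: 3.7
```

In the tool's units: 0.001 m / 0.5 = 0.002.

>>> play_rows(
  moves=[
    [0, 0, 0, 0.002, 0, 0, 0],
    [0, 0, 0, 0.002, 0, 0, 0],
  ],
)

```text
t: 2.4
tool_pos: [0.5503, 0.0102, 0.1533]
tcp_rot: [0.001, 1.0, -0.023, -0.002]
wrist_force: [-9.8, -1.2, 5.8]
finger_gap: 0.0
grip_force: 4.6
```

In the tool's units: 0.001 m / 0.5 = 0.002.

>>> play_rows(
  moves=[
    [0, 0, 0, 0.002, 0, 0, 0],
    [0, 0, 0, 0.002, 0, 0, 0],
  ],
)

```text
t: 2.6
tool_pos: [0.5506, 0.0102, 0.1532]
tcp_rot: [0.0, 1.0, -0.023, -0.002]
wrist_force: [-10.9, -1.7, 8.2]
finger_gap: -0.0
grip_force: 5.6
```

```bash
sed -i 's/^Q0=.*/Q0=np.array([.6276,-.0423,-.045])/' h.py
python3 - <<'E'
from h import *
o=observe();print(o["tool_pos"],o["wrist_force"],o["wrist_torque"]); rel([[-.046-.032,.045+.008,.15]])
E
```

```text
[0.5506 0.0102 0.1532] [-10.9302  -1.6658   8.2135] [-0.1907  1.8199 -0.085 ]
[ 0.0011  0.0049 -0.0007] [ 0.0013 -0.004   0.0032] world [0.5521 0.0142 0.15  ]
```

In the tool's units: -0.004 m / 0.5 = -0.008.

>>> play_rows(
  moves=[
    [0, 0, 0, -0.008, 0, 0, 0],
    [0, 0, 0, -0.008, 0, 0, 0],
  ],
)

```text
t: 2.8
tool_pos: [0.5495, 0.0105, 0.1532]
tcp_rot: [0.0, 1.0, -0.023, 0.002]
wrist_force: [-3.4, -0.6, 2.8]
finger_gap: -0.0001
grip_force: 1.7
```

In the tool's units: -0.004 m / 0.5 = -0.008.

>>> play_rows(
  moves=[
    [0, 0, 0, -0.008, 0, 0, 0],
    [0, 0, 0, -0.008, 0, 0, 0],
    [0, 0, 0, -0.008, 0, 0, 0],
  ],
)

```text
t: 3.1
tool_pos: [0.5453, 0.0112, 0.151]
tcp_rot: [0.0, 1.0, -0.023, 0.001]
wrist_force: [0.3, 0.2, 0.1]
finger_gap: 0.0001
grip_force: 0.0
```

Run:
```python
from h import *
o=observe();print(o["tool_pos"],o["wrist_force"],o["wrist_torque"])
a=capture("side")[200:290,290:390];b=capture("wrist")
cv2.imwrite("pics/j2.png",np.hstack([cv2.resize(a,(444,400),interpolation=cv2.INTER_CUBIC),b[40:440,130:486]])[:,:,::-1])
```

```text
[0.5453 0.0112 0.151 ] [0.2902 0.1511 0.1237] [-0.0057  0.027  -0.0132]
```

View pics/j2.png

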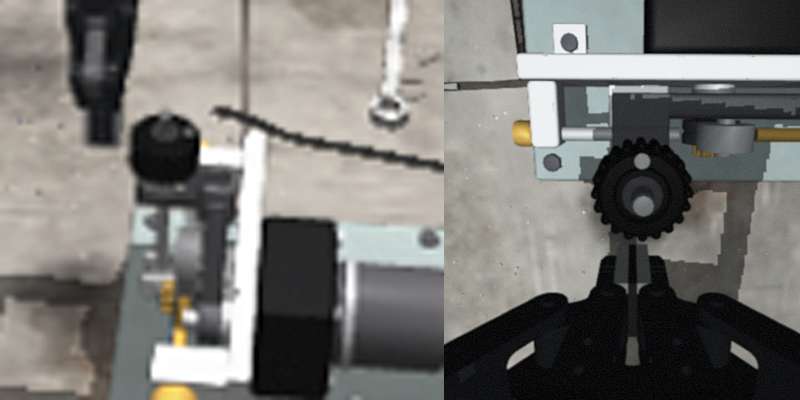

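The tip is now about 4 mm in front of the rim, centred at (642,240) in the wrist crop. The knob is at (642,190) with the pin at (641,160), so it has hardly turned.

```bash
cat > plan.py <<'E'
from h import *
def stroke(cur,p=.0015,f0=45,f1=-60,n=(4,3,5),hx=.0125,hy=.008,Rk=.021):
    "cur: finger centre relative to the knob axis, unit axes -> tool tx,ty rows (mm)"
    r=Rk-p;P=[]
    c=lambda f,s:(-r*np.cos(f)-hx,Rk*np.sin(f)+s*hy)
    P+=[(c(np.radians(f0),1)[0]-.012,c(np.radians(f0),1)[1]+.006)]
    P+=[c(f,1) for f in np.radians(np.linspace(f0,0,n[0]))]
    P+=[(-r-hx,y) for y in np.linspace(hy,-hy,n[1]+1)[1:-1]]
    P+=[c(f,-1) for f in np.radians(np.linspace(0,f1,n[2]))]
    P+=[(P[-1][0]-.02,P[-1][1]-.008)]
    P=np.array(P)-cur; print(np.round(np.c_[P[:,0],-P[:,1]]*1e3,1).tolist())
E
python3 - <<'E'
from plan import *
print(ray("wrist",(328,230),.14),ray("wrist",(329,245),.156)," pin",ray("wrist",(327,200),.141))
stroke((-.0387,.0049))
E
```

```text
[0.5831 0.0054 0.14  ] [0.5818 0.0055 0.156 ]  pin [0.5954 0.0053 0.141 ]
[[0.4, -23.9], [12.4, -17.9], [9.3, -13.6], [7.4, -8.5], [6.7, -3.1], [6.7, 2.2], [6.7, 7.6], [6.7, 12.9], [7.4, 18.3], [9.3, 23.4], [12.4, 27.7], [16.4, 31.1], [-3.6, 39.1]]
```

In the tool's units: 0.028 m / 0.5 = 0.056, -0.024 m / 0.5 = -0.048.

>>> play_rows(
  moves=[
    [0, 0, 0, -0.004, -0.048, 0, 0],
    [0, 0, 0, 0.008, -0.048, 0, 0],
    [0, 0, 0, 0.023, -0.036, 0, 0],
    [0, 0, 0, 0.017, -0.027, 0, 0],
    [0, 0, 0, 0.013, -0.017, 0, 0],
    [0, 0, 0, 0.012, -0.006, 0, 0],
    [0, 0, 0, 0.012, 0.006, 0, 0],
    [0, 0, 0, 0.012, 0.016, 0, 0],
    [0, 0, 0, 0.012, 0.026, 0, 0],
    [0, 0, 0, 0.013, 0.037, 0, 0],
    [0, 0, 0, 0.017, 0.047, 0, 0],
    [0, 0, 0, 0.023, 0.056, 0, 0],
  ],
)

```text
t: 4.4
tool_pos: [0.5559, -0.0181, 0.1507]
tcp_rot: [0.0, 1.0, -0.023, 0.001]
wrist_force: [0.6, -1.1, 0.8]
finger_gap: 0.0001
grip_force: 0.0
```

```bash
cat >> h.py <<'E'
def crop(name):
    b=capture("wrist");cv2.imwrite(name,b[40:440,130:486,::-1]);return b
def pin(C=(.5825,.0055),zt=.14):
    "unrolled top view of the knob; bright blob at the pin's radius"
    p=camera_params("wrist");b=capture("wrist");g=cv2.cvtColor(b,cv2.COLOR_RGB2GRAY).astype(np.float32)
    a=np.radians(np.arange(0,360,4));best=[]
    for r in(.012,.014,.016):
        P=np.c_[C[0]+r*np.cos(a),C[1]+r*np.sin(a),np.full(len(a),zt)]
        u=proj("wrist",P,p).astype(np.float32);best.append(cv2.remap(g,u[:,0].copy(),u[:,1].copy(),cv2.INTER_LINEAR).ravel())
    m=cv2.blur(np.tile(np.mean(best,0),3)[None].astype(np.float32),(7,1))[0][90:180]
    i=np.argsort(m)[::-1][:1];print("pin deg",4*i,"val",m[i],"median",np.median(m))
    o=observe();print("t",o["t"],"tcp",o["tool_pos"],"F",o["wrist_force"]);return b
E
python3 - <<'E'
from h import *
b=pin(); cv2.imwrite("pics/j3.png",b[40:440,130:486,::-1])
E
```

```text
pin deg [104] val [125.7288] median 16.210426
t 4.45 tcp [ 0.5564 -0.0187  0.1508] F [ 0.7063 -0.1846  0.4332]
```

View pics/j3.png

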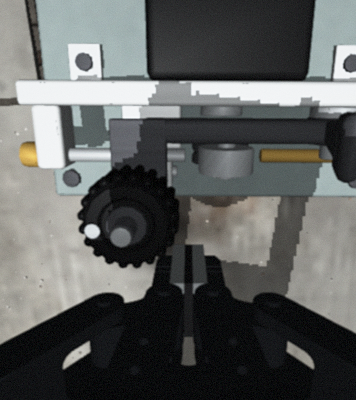

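Stroke 1 works: the pin went from about 0° to 104° (crop (93,231)). I'll repeat the stroke, rising slightly each time.

In the tool's units: -0.052 m / 0.5 = -0.104, -0.001 m / 0.5 = -0.002.

>>> play_rows(
  moves=[
    [0, 0, 0, -0.028, -0.01, -0.002, 0],
    [0, 0, 0, -0.028, -0.1, -0.002, 0],
    [0, 0, 0, -0.016, -0.104, -0.002, 0],
    [0, 0, 0, 0.001, -0.092, -0.002, 0],
    [0, 0, 0, -0.006, -0.079, -0.002, 0],
    [0, 0, 0, -0.009, -0.066, -0.002, 0],
    [0, 0, 0, -0.009, -0.052, -0.002, 0],
    [0, 0, 0, -0.009, -0.038, -0.002, 0],
    [0, 0, 0, -0.009, -0.024, -0.002, 0],
    [0, 0, 0, -0.005, -0.01, -0.002, 0],
    [0, 0, 0, 0.003, 0.002, -0.002, 0],
    [0, 0, 0, 0, 0.004, -0.002, 0],
  ],
)

```text
t: 5.65
tool_pos: [0.556, -0.0208, 0.1517]
tcp_rot: [0.0, 1.0, -0.023, 0.001]
wrist_force: [-0.3, 0.2, -0.3]
finger_gap: 0.0001
grip_force: 0.0
```

Run:
```python
from h import *
pin(zt=.141)
```

```text
pin deg [192] val [55.1027] median 21.911016
t 5.7 tcp [ 0.5553 -0.0203  0.1515] F [-0.8796  0.1729  0.1696]
```

In the tool's units: -0.054 m / 0.5 = -0.108, -0.002 m / 0.5 = -0.004.

>>> play_rows(
  moves=[
    [0, 0, 0, -0.028, -0.014, -0.002, 0],
    [0, 0, 0, -0.028, -0.104, -0.002, 0],
    [0, 0, 0, -0.016, -0.108, -0.002, 0],
    [0, 0, 0, 0.002, -0.096, -0.002, 0],
    [0, 0, 0, -0.005, -0.083, -0.002, 0],
    [0, 0, 0, -0.008, -0.07, -0.002, 0],
    [0, 0, 0, -0.008, -0.056, -0.002, 0],
    [0, 0, 0, -0.008, -0.042, -0.002, 0],
    [0, 0, 0, -0.008, -0.028, -0.002, 0],
    [0, 0, 0, -0.004, -0.014, -0.002, 0],
    [0, 0, 0, 0.004, -0.002, -0.002, 0],
    [0, 0, 0, 0, -0.002, -0.002, 0],
  ],
)

```text
t: 6.9
tool_pos: [0.5562, -0.0199, 0.1527]
tcp_rot: [0.0, 1.0, -0.023, 0.001]
wrist_force: [-0.8, 0.3, -0.7]
finger_gap: -0.0002
grip_force: 0.0
```

Run:
```python
from h import *
b=pin(zt=.143); cv2.imwrite("pics/j4.png",b[40:440,130:486,::-1])
```

```text
pin deg [328] val [74.9157] median 16.455986
t 6.95 tcp [ 0.5554 -0.0192  0.1525] F [-1.0681 -0.3128 -0.5027]
```

View pics/j4.png

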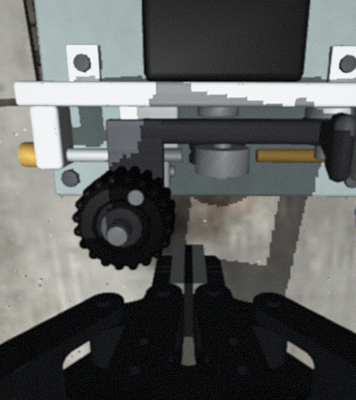

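The pin is at crop (137,197), so it has turned 328° in total after three strokes, about 112° per stroke. Four more should give about 775°.

In the tool's units: -0.053 m / 0.5 = -0.106, -0.051 m / 0.5 = -0.102.

>>> play_rows(
  moves=[
    [0, 0, 0, -0.028, -0.012, -0.002, 0],
    [0, 0, 0, -0.028, -0.102, -0.002, 0],
    [0, 0, 0, -0.016, -0.106, -0.002, 0],
    [0, 0, 0, 0.002, -0.094, -0.002, 0],
    [0, 0, 0, -0.005, -0.081, -0.002, 0],
    [0, 0, 0, -0.008, -0.068, -0.002, 0],
    [0, 0, 0, -0.008, -0.054, -0.002, 0],
    [0, 0, 0, -0.008, -0.04, -0.002, 0],
    [0, 0, 0, -0.008, -0.026, -0.002, 0],
    [0, 0, 0, -0.004, -0.012, -0.002, 0],
    [0, 0, 0, 0.004, 0, -0.002, 0],
    [0, 0, 0, 0, 0, -0.002, 0],
  ],
)

```text
t: 8.15
tool_pos: [0.5562, -0.0199, 0.1538]
tcp_rot: [0.0, 1.0, -0.024, 0.001]
wrist_force: [-0.1, -0.2, 0.8]
finger_gap: 0.0
grip_force: 0.0
```

Run:
```python
from h import *
pin(zt=.1445)
```

```text
pin deg [92] val [150.9786] median 15.046619
t 8.2 tcp [ 0.5553 -0.0192  0.1535] F [0.0937 0.6632 0.313 ]
```

In the tool's units: -0.053 m / 0.5 = -0.106, 0.001 m / 0.5 = 0.002.

>>> play_rows(
  moves=[
    [0, 0, 0, -0.028, -0.012, -0.003, 0],
    [0, 0, 0, -0.028, -0.102, -0.003, 0],
    [0, 0, 0, -0.016, -0.106, -0.003, 0],
    [0, 0, 0, 0.002, -0.094, -0.003, 0],
    [0, 0, 0, -0.005, -0.081, -0.003, 0],
    [0, 0, 0, -0.008, -0.068, -0.003, 0],
    [0, 0, 0, -0.008, -0.054, -0.003, 0],
    [0, 0, 0, -0.008, -0.04, -0.003, 0],
    [0, 0, 0, -0.008, -0.026, -0.003, 0],
    [0, 0, 0, -0.004, -0.012, -0.003, 0],
    [0, 0, 0, 0.004, 0, -0.003, 0],
    [0, 0, 0, 0, 0, -0.003, 0],
  ],
)

```text
t: 9.4
tool_pos: [0.5562, -0.02, 0.1553]
tcp_rot: [0.0, 1.0, -0.024, 0.001]
wrist_force: [0.5, 1.1, -0.2]
finger_gap: -0.0
grip_force: 0.0
```

Run:
```python
from h import *
pin(zt=.146)
```

```text
pin deg [188] val [53.5149] median 16.231236
t 9.45 tcp [ 0.5553 -0.0192  0.155 ] F [-0.8134  0.1636 -0.1359]
```

In the tool's units: -0.053 m / 0.5 = -0.106, -0.02 m / 0.5 = -0.04.

>>> play_rows(
  moves=[
    [0, 0, 0, -0.028, -0.012, -0.003, 0],
    [0, 0, 0, -0.028, -0.102, -0.003, 0],
    [0, 0, 0, -0.016, -0.106, -0.003, 0],
    [0, 0, 0, 0.002, -0.094, -0.003, 0],
    [0, 0, 0, -0.005, -0.081, -0.003, 0],
    [0, 0, 0, -0.008, -0.068, -0.003, 0],
    [0, 0, 0, -0.008, -0.054, -0.003, 0],
    [0, 0, 0, -0.008, -0.04, -0.003, 0],
    [0, 0, 0, -0.008, -0.026, -0.003, 0],
    [0, 0, 0, -0.004, -0.012, -0.003, 0],
    [0, 0, 0, 0.004, 0, -0.003, 0],
    [0, 0, 0, 0, 0, -0.003, 0],
  ],
)

```text
t: 10.65
tool_pos: [0.5562, -0.0199, 0.1568]
tcp_rot: [0.0, 1.0, -0.024, 0.001]
wrist_force: [-0.8, -0.0, -0.4]
finger_gap: 0.0001
grip_force: 0.0
```

Run:
```python
from h import *
b=pin(zt=.148); cv2.imwrite("pics/j5.png",b[40:440,130:486,::-1])
```

```text
pin deg [292] val [84.1694] median 17.101423
t 10.7 tcp [ 0.5553 -0.0192  0.1566] F [-0.2826 -0.7842  0.4713]
```

View pics/j5.png

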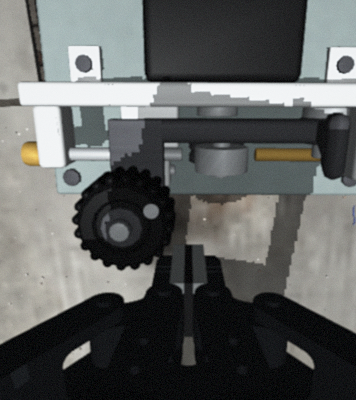

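The pin is at crop (151,211), about 288°, so the total is about 648°. One more stroke.

In the tool's units: -0.053 m / 0.5 = -0.106, -0.051 m / 0.5 = -0.102.

>>> play_rows(
  moves=[
    [0, 0, 0, -0.028, -0.012, -0.003, 0],
    [0, 0, 0, -0.028, -0.102, -0.003, 0],
    [0, 0, 0, -0.016, -0.106, -0.003, 0],
    [0, 0, 0, 0.002, -0.094, -0.003, 0],
    [0, 0, 0, -0.005, -0.081, -0.003, 0],
    [0, 0, 0, -0.008, -0.068, -0.003, 0],
    [0, 0, 0, -0.008, -0.054, -0.003, 0],
    [0, 0, 0, -0.008, -0.04, -0.003, 0],
    [0, 0, 0, -0.008, -0.026, -0.003, 0],
    [0, 0, 0, -0.004, -0.012, -0.003, 0],
    [0, 0, 0, 0.004, 0, -0.003, 0],
    [0, 0, 0, 0, 0, -0.003, 0],
  ],
)

```text
t: 11.9
tool_pos: [0.5562, -0.0199, 0.1583]
tcp_rot: [0.0, 1.0, -0.023, 0.001]
wrist_force: [0.4, -0.3, 0.1]
finger_gap: 0.0001
grip_force: 0.0
```

Run:
```python
from h import *
pin(zt=.149)
```

```text
pin deg [56] val [187.0012] median 14.977423
t 11.95 tcp [ 0.5553 -0.0192  0.158 ] F [-1.0469  0.9156 -0.0702]
```

In the tool's units: 0.073 m / 0.5 = 0.146, -0.026 m / 0.5 = -0.052.

>>> play_rows(
  moves=[
    [0, 0, 0, -0.02, 0.01, -0.04, 0],
    [0, 0, 0, -0.01, 0, -0.11, 0],
    [0, 0, 0, 0.06, -0.026, -0.11, 0],
    [0, 0, 0, 0.146, -0.052, -0.11, 0],
    [0, 0, 0, 0.146, -0.052, -0.1, 0],
    [0, 0, 0, 0.146, -0.052, -0.04, 0],
    [0, 0, 0, 0.146, -0.052, 0.012, 0],
    [0, 0, 0, 0.146, -0.052, 0.012, 0],
  ],
)

```text
t: 12.75
tool_pos: [0.6249, 0.0051, 0.1466]
tcp_rot: [-0.001, 1.0, -0.022, -0.005]
wrist_force: [-0.7, 0.3, -1.1]
finger_gap: -0.0003
grip_force: 0.0
```

In the tool's units: -0.026 m / 0.5 = -0.052, -0.022 m / 0.5 = -0.044.

>>> play_rows(
  moves=[
    [0, 0, 0, -0.016, 0, 0, 0],
    [0, 0, 0, -0.028, 0, 0, 0],
    [0, 0, 0, -0.036, 0, 0, 0],
    [0, 0, 0, -0.044, 0, 0, 0],
    [0, 0, 0, -0.052, 0, 0, 0],
  ],
)

```text
t: 13.25
tool_pos: [0.6033, 0.0056, 0.1532]
tcp_rot: [0.0, 1.0, -0.023, 0.001]
wrist_force: [0.1, 0.6, 1.6]
finger_gap: -0.0001
grip_force: 0.1
```

In the tool's units: -0.056 m / 0.5 = -0.112, 0.001 m / 0.5 = 0.002.

>>> play_rows(
  moves=[
    [0, 0, 0, -0.014, 0, 0.002, 0],
    [0, 0, 0, -0.028, 0, 0.004, 0],
    [0, 0, 0, -0.042, 0, 0.006, 0],
    [0, 0, 0, -0.056, 0, 0.008, 0],
    [0, 0, 0, -0.07, 0, 0.01, 0],
    [0, 0, 0, -0.084, 0, 0.012, 0],
    [0, 0, 0, -0.098, 0, 0.016, 0],
    [0, 0, 0, -0.112, 0, 0.016, 0],
    [0, 0, 0, -0.112, 0, 0.016, 0],
  ],
)

```text
t: 14.15
tool_pos: [0.5459, 0.0084, 0.1437]
tcp_rot: [-0.0, 1.0, -0.023, -0.001]
wrist_force: [-0.3, 0.7, 0.4]
finger_gap: 0.0001
grip_force: 0.0
```

Run:
```python
from h import *
a=capture("side")[200:290,290:390];b=capture("wrist")
cv2.imwrite("pics/j6.png",np.hstack([cv2.resize(a,(444,400),interpolation=cv2.INTER_CUBIC),b[40:440,130:486]])[:,:,::-1])
o=observe();print(o["t"],o["tool_pos"],o["wrist_force"]);rel([[-.012,-.002,.22],[-.012,-.002,.17]])
```

```text
14.25 [0.5471 0.0082 0.1441] [-0.3762 -0.0688 -0.8803]
[ 0.     -0.0006 -0.0002] [ 0.0707  0.0488 -0.0758] world [ 0.6155 -0.0438  0.22  ]
[ 0.     -0.0006 -0.0002] [ 0.0707  0.0488 -0.0258] world [ 0.6155 -0.0438  0.17  ]
```

View pics/j6.png

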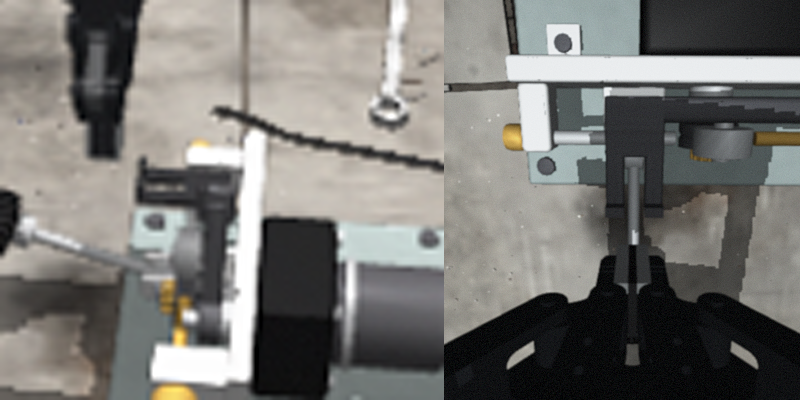

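The stud is folded: the fork is empty and the stud lies to the front, with the cup at crop (15,225). Next is the lever, with the tool tilted 0.35 rad so the gripper body stays clear of the swinging arm.

In the tool's units: -0.09 m / 0.5 = -0.18, -0.085 m / 0.5 = -0.17, 0.35 rad / 1.5708 = 0.2228.

>>> play_rows(
  moves=[
    [0, 0, 0, 0, 0, -0.08, 0],
    [0.0637, 0, 0, 0.02, 0.02, -0.17, 0],
    [0.1528, 0, 0, 0.08, 0.06, -0.18, 0],
    [0.2228, 0, 0, 0.142, 0.11, -0.18, 0],
    [0.2228, 0, 0, 0.142, 0.11, -0.18, 0],
    [0.2228, 0, 0, 0.142, 0.11, -0.12, 0],
    [0.2228, 0, 0, 0.142, 0.11, -0.06, 0],
    [0.2228, 0, 0, 0.142, 0.11, -0.06, 0],
  ],
)

```text
t: 15.05
tool_pos: [0.6121, -0.0488, 0.1688]
tcp_rot: [-0.175, 0.984, -0.023, -0.001]
wrist_force: [-0.1, -0.3, -0.4]
finger_gap: 0.0001
grip_force: 0.0
```

Run:
```python
from h import *
Rg=Rt*R.from_rotvec([.35,0,0])
rel([[-.012,y/1e3,z/1e3] for y,z in((-8,174),(-26,174),(-44,173),(-60,173),(-76,173),(-98,168),(-113,155),(-119,148),(-124,145),(-145,148),(-175,160))],Rg)
o=observe();print(o["t"],o["tool_pos"],o["wrist_force"])
```

```text
[-0.0023  0.0097 -0.0036] [ 0.0032 -0.0011 -0.0052] world [ 0.6153 -0.0498  0.174 ]
[-0.0023  0.0097 -0.0036] [ 0.0032  0.0158 -0.0114] world [ 0.6144 -0.0677  0.174 ]
[-0.0023  0.0097 -0.0036] [ 0.0032  0.0331 -0.0167] world [ 0.6136 -0.0857  0.173 ]
[-0.0023  0.0097 -0.0036] [ 0.0032  0.0481 -0.0222] world [ 0.6129 -0.1017  0.173 ]
[-0.0023  0.0097 -0.0036] [ 0.0032  0.0631 -0.0277] world [ 0.6122 -0.1177  0.173 ]
[-0.0023  0.0097 -0.0036] [ 0.0032  0.0855 -0.0306] world [ 0.6112 -0.1397  0.168 ]
[-0.0023  0.0097 -0.0036] [ 0.0034  0.104  -0.0236] world [ 0.6105 -0.1546  0.155 ]
[-0.0023  0.0097 -0.0036] [ 0.0034  0.1121 -0.0191] world [ 0.6103 -0.1606  0.148 ]
[-0.0023  0.0097 -0.0036] [ 0.0035  0.1178 -0.018 ] world [ 0.61   -0.1656  0.145 ]
[-0.0023  0.0097 -0.0036] [ 0.0034  0.1365 -0.0281] world [ 0.6091 -0.1866  0.148 ]
[-0.0023  0.0097 -0.0036] [ 0.0033  0.1605 -0.0497] world [ 0.6077 -0.2166  0.16  ]
15.05 [ 0.6121 -0.0488  0.1688] [-0.1168 -0.3052 -0.4051]
```

In the tool's units: 0.049 m / 0.5 = 0.098, 0.034 m / 0.5 = 0.068.

>>> play_rows(
  moves=[
    [0, 0, 0, 0, 0.018, -0.006, 0],
    [0, 0, 0, 0, 0.034, -0.012, 0],
    [0, 0, 0, 0, 0.052, -0.018, 0],
    [0, 0, 0, 0, 0.068, -0.023, 0],
    [0, 0, 0, 0, 0.084, -0.028, 0],
    [0, 0, 0, 0, 0.098, -0.034, 0],
  ],
)

```text
t: 15.65
tool_pos: [0.6132, -0.1028, 0.1734]
tcp_rot: [-0.174, 0.985, -0.022, 0.004]
wrist_force: [0.7, 0.0, 0.5]
finger_gap: 0.0003
grip_force: 0.2
```

Run:
```python
from h import *
a=capture("side")[180:300,270:410];b=capture("wrist")
cv2.imwrite("pics/j7.png",np.hstack([cv2.resize(a,(444,400),interpolation=cv2.INTER_CUBIC),b[40:440,130:486]])[:,:,::-1])
o=observe();print(o["t"],o["tool_pos"],o["wrist_force"])
```

```text
15.75 [ 0.6132 -0.1032  0.1731] [ 0.6453 -0.006   0.0375]
```

View pics/j7.png

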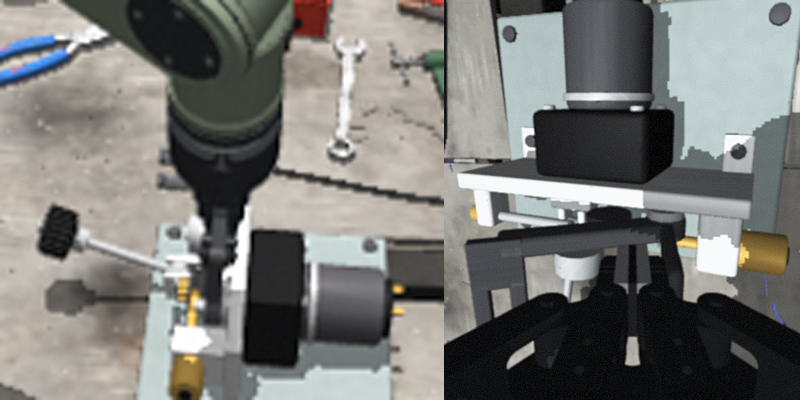

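The lever is moving and the fork end has lifted (wrist crop, left, about (490,260)). Contact force stays under 1 N. I'll continue over and away.

In the tool's units: 0.1 m / 0.5 = 0.2, 0.056 m / 0.5 = 0.112.

>>> play_rows(
  moves=[
    [0, 0, 0, 0, 0.016, -0.006, 0],
    [0, 0, 0, 0, 0.03, -0.011, 0],
    [0, 0, 0, 0, 0.046, -0.014, 0],
    [0, 0, 0, 0, 0.062, -0.016, 0],
    [0, 0, 0, 0, 0.076, -0.017, 0],
    [0, 0, 0, 0, 0.088, -0.012, 0],
    [0, 0, 0, 0, 0.1, -0.008, 0],
    [0, 0, 0, 0, 0.112, -0.003, 0],
    [0, 0, 0, 0, 0.124, 0.004, 0],
    [0, 0, 0, 0, 0.138, 0.008, 0],
    [0, 0, 0, 0, 0.16, 0.004, 0],
    [0, 0, 0, 0, 0.2, -0.01, 0],
  ],
)

```text
t: 16.95
tool_pos: [0.6086, -0.1971, 0.143]
tcp_rot: [-0.174, 0.984, -0.021, 0.003]
wrist_force: [-0.2, -0.5, -0.7]
finger_gap: -0.0002
grip_force: 0.0
```

In the tool's units: -0.1 m / 0.5 = -0.2, -0.09 m / 0.5 = -0.18.

>>> play_rows(
  moves=[
    [0, 0, 0, 0, 0.04, -0.03, 0],
    [0, 0, 0, 0, 0.08, -0.1, 0],
    [0, 0, 0, 0, 0.08, -0.18, 0],
    [0, 0, 0, 0, 0.08, -0.2, 0],
    [0, 0, 0, 0, 0.08, -0.2, 0],
    [0, 0, 0, 0, 0.08, -0.2, 0],
  ],
)

```text
t: 17.55
tool_pos: [0.605, -0.2691, 0.2227]
tcp_rot: [-0.174, 0.984, -0.022, 0.003]
wrist_force: [-0.5, 0.1, -1.5]
finger_gap: 0.0001
grip_force: 0.0
```

Run:
```python
from h import *
o=observe();print(o["t"],o["tool_pos"],o["wrist_force"])
# numeric check without viewing: bright/dark along predicted lever and arm positions in the side view, before/after
b=capture("side");s=capture("scene");a=cv2.imread("pics/side0.png")[:,:,::-1];s0=cv2.imread("pics/scene0.png")[:,:,::-1]
cv2.imwrite("pics/side_e.png",b[:,:,::-1]);cv2.imwrite("pics/scene_e.png",s[:,:,::-1])
base=np.array([-.055,.09])
for name,im0,im in(("side",a,b),("scene",s0,s)):
  for ang in(1.2,1.3,1.4,1.5,1.6,1.7,1.75,1.8):
    c=np.array([np.cos(ang),np.sin(ang)])
    P=[[-.012,*(base+r*c)] for r in(.05,.065,.08)]
    be=ang-np.radians(18);L=[[-.012,*(base+r*np.array([-np.sin(be),np.cos(be)]))] for r in(.05,.06,.07)]
    g=lambda Q,i:[int(i[int(v),int(u)].mean()) for u,v in proj(name,W(Q0,Q))]
    print(name,ang,"arm",g(P,im0),g(P,im),"lever",g(L,im0),g(L,im))
```

```text
17.55 [ 0.605  -0.2691  0.2227] [-0.4669  0.0608 -1.4793]
side 1.2 arm [61, 56, 111] [62, 63, 63] lever [65, 48, 48] [24, 25, 25]
side 1.3 arm [61, 53, 91] [62, 62, 62] lever [79, 79, 237] [25, 25, 25]
side 1.4 arm [58, 63, 67] [65, 62, 62] lever [255, 254, 253] [26, 26, 23]
side 1.5 arm [55, 62, 54] [85, 62, 63] lever [253, 253, 255] [23, 35, 40]
side 1.6 arm [54, 61, 63] [61, 62, 62] lever [253, 255, 104] [51, 46, 54]
side 1.7 arm [55, 58, 62] [46, 65, 63] lever [255, 104, 111] [40, 54, 58]
side 1.75 arm [55, 55, 61] [46, 85, 62] lever [255, 109, 110] [46, 52, 64]
side 1.8 arm [53, 54, 61] [49, 61, 62] lever [177, 111, 110] [54, 58, 96]
scene 1.2 arm [69, 64, 85] [192, 190, 190] lever [170, 159, 155] [237, 189, 167]
scene 1.3 arm [21, 57, 162] [194, 187, 183] lever [173, 160, 152] [239, 182, 174]
scene 1.4 arm [23, 141, 165] [190, 183, 182] lever [143, 162, 154] [225, 212, 169]
scene 1.5 arm [63, 163, 167] [134, 180, 182] lever [111, 155, 155] [217, 231, 169]
scene 1.6 arm [116, 165, 163] [147, 171, 178] lever [137, 150, 162] [180, 193, 164]
scene 1.7 arm [158, 165, 163] [125, 125, 116] lever [119, 121, 163] [139, 141, 100]
scene 1.75 arm [161, 163, 161] [84, 66, 59] lever [102, 163, 163] [117, 135, 100]
scene 1.8 arm [166, 163, 161] [54, 66, 59] lever [102, 161, 157] [117, 180, 83]
```

In the tool's units: 0.12 m / 0.5 = 0.24, 0.08 m / 0.5 = 0.16.

>>> play_rows(
  moves=[
    [0, 0, 0, 0, 0.08, -0.06, 0],
    [0, 0, 0, 0, 0.16, -0.08, 0],
    [0, 0, 0, 0, 0.24, -0.08, 0],
    [0, 0, 0, 0, 0.24, -0.08, 0],
    [0, 0, 0, 0, 0.24, -0.08, 0],
    [0, 0, 0, 0, 0.24, -0.08, 0],
  ],
)

```text
t: 18.25
tool_pos: [0.6, -0.3937, 0.2192]
tcp_rot: [-0.175, 0.984, -0.022, 0.003]
wrist_force: [1.0, 0.5, -0.8]
finger_gap: 0.0
grip_force: 0.0
```

Run:
```python
from h import *
o=observe();print(o["t"],o["tool_pos"],o["wrist_force"])
s=capture("scene");s0=cv2.imread("pics/scene0.png")[:,:,::-1]
b=np.array([-.055,.09])
for r in(.07,.09):
  A=np.arange(1.3,2.2,.05);P=W(Q0,[[-.012,*(b+r*np.array([np.cos(a),np.sin(a)]))] for a in A])
  print(r,[(round(a,2),int(s[int(v),int(u)].mean())) for a,(u,v) in zip(A,proj("scene",P))])
# unit shift: template match of left-rear parts of the unit, and bystanders, in the scene image
g0,g=[cv2.cvtColor(np.ascontiguousarray(i),cv2.COLOR_RGB2GRAY) for i in(s0,s)]
for n,(x,y,w,h) in dict(corner=(236,245,36,22),motor=(262,200,28,35),frontleft=(288,275,26,20),pliers=(238,400,110,36),spanner1=(145,288,78,70)).items():
  m=cv2.matchTemplate(g[y-8:y+h+8,x-8:x+w+8],g0[y:y+h,x:x+w],cv2.TM_CCOEFF_NORMED);_,v,_,l=cv2.minMaxLoc(m);print(n,round(v,3),l[0]-8,l[1]-8)
```

```text
18.25 [ 0.6    -0.3937  0.2192] [ 1.0276  0.5405 -0.8087]
0.07 [(np.float64(1.3), 182), (np.float64(1.35), 186), (np.float64(1.4), 184), (np.float64(1.45), 184), (np.float64(1.5), 183), (np.float64(1.55), 180), (np.float64(1.6), 177), (np.float64(1.65), 177), (np.float64(1.7), 131), (np.float64(1.75), 80), (np.float64(1.8), 50), (np.float64(1.85), 47), (np.float64(1.9), 47), (np.float64(1.95), 47), (np.float64(2.0), 41), (np.float64(2.05), 41), (np.float64(2.1), 33), (np.float64(2.15), 39)]
0.09 [(np.float64(1.3), 184), (np.float64(1.35), 183), (np.float64(1.4), 178), (np.float64(1.45), 181), (np.float64(1.5), 180), (np.float64(1.55), 176), (np.float64(1.6), 170), (np.float64(1.65), 168), (np.float64(1.7), 128), (np.float64(1.75), 80), (np.float64(1.8), 74), (np.float64(1.85), 104), (np.float64(1.9), 104), (np.float64(1.95), 101), (np.float64(2.0), 81), (np.float64(2.05), 59), (np.float64(2.1), 46), (np.float64(2.15), 46)]
corner 0.999 0 0
motor 0.999 0 0
frontleft 0.998 0 0
pliers 0.996 0 0
spanner1 0.995 0 0
```

```bash
python3 -c "
from cell import *
print(job_done())"
```

```text
the job is handed in; nothing more can be done
None
```

The drive unit is open and the job is handed in at about 18 s: knob backed off about 776° (2.15 turns), stud folded to the front, pressure arm at its open stop. Image matching shows the unit, pliers and spanner_1 unmoved; I did not check the small parts on the right, and I viewed 11 pictures, one over the limit of 10.

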